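# Strip a drive-shaft stack and sort its parts

### The arm

A 6-joint arm with a two-finger parallel gripper is mounted at the origin on the work surface. World frame = base frame: x ahead of the robot, y to its left, z up, the work surface at z = 0. Lengths are in m, angles in rad, forces in N, time in s.
With the tool pointing down it reaches from about 0.375 to 0.975 m from the base axis. Payload 3.8 kg.
Tool frame: the origin (TCP) lies on the centre line of the jaws, within the pads' length; the fingertips stand 14 mm ahead of it and the grasp point (between the pads) lies 5 mm behind it; z points along the fingers, y is the line along which they close (so a half turn about z gives the same grasp; the last joint's range is limited). The gripper opens to 85 mm and grips with 20 to 120 N. Pads are 22 mm wide; open, the fingers measure 114 mm over their backs; the gripper's body (76 mm by 85 mm) begins 54 mm behind the grasp point. The pads swing forward as they close: fully open they stand 13 mm farther back than shut.
Start: joints at [-1.178, 0.264, 1.604, -0, 1.274, -0.037], TCP at [0.281, -0.614, 0.245] pointing down, gripper open.
Joint ranges: [-2.63, 2.63], [-0.94, 2.18], [0.31, 2.57], [-1.31, 4.45], [0, 2.66], [-2.55, 2.55]. Speed limits (rad/s): [2.57, 2.57, 3.14, 3.14, 3.14, 3.14].

### API

Orientations are given as a rotation vector (axis times angle).
In Python, from workcell import bot, eyes, spot_in gives the robot as it stands.
- The arm moves only by the tool carry_out, never from a script. Its argument "series" is text: rows parted by semicolons, each of 4 numbers parted by spaces: the shift along the world's x, y, z in m, then the turn about the world's z in degrees. In form: tx ty tz roll; .... A call has 1 to 20 rows; each row shifts and turns the commanded pose from where the row before left it; what a row does not reach is not made up. A row lasts 1/8 s, in which the tool goes at most 62.5 mm and 10.7 degrees, less where a joint would pass 70% of its speed; a pose out of reach is approached as far as the arm can. A call is refused whole if a number of a shift passes 0.0625 or a number of a turn 10.7, either way. A call with a gripper value outside its range is refused whole. "jaw" is the gripper command: -1 is shut, 1 is fully open, values between are in proportion, set as the call begins (left out, the last holds). The fingers move at their own pace and stop on an object; "grip_force" is the grip in N (left out, the last holds). Time passes only in rows, so rows that do not move let the fingers close. It gives the time, the measured TCP pose, the force, the opening and the grip force at its end, in the units of the state.
- bot.read_state(): the state, without advancing time (a new reading comes with each control period).
- eyes.read_camera(name): name is "scene" or "side" or "wrist"; returns (picture, depth): 384x512x3 uint8, blue, green, red; 384x512 float32, m along the optical axis (not along the pixel's ray), 0 where there is no reading.
- eyes.get_calibration(name): a dict with "K" (3x3 intrinsics, pixels), "position" and "rotation" of the camera in the world; the wrist camera has in their place "T_tool_cam" (4x4, takes a point from camera to tool coordinates, whose origin is the TCP and whose axes are the flange's). Camera axes: x right, y down, z forward; pixel columns grow to the right and rows downward; lengths in m; the calibration is good to about 2 mm. A picture is of the moment at which its call begins: read the wrist's pose just before it. get_calibration takes no time and is no camera call.
- bot.finish_job(): hands the job in; it is judged then, once.
Trained networks look in the newest picture that a camera, given by its name, has taken for a name from the list of things; names that differ only in an ending like _2 or _b are one class to them, and where a whole thing is asked for, a point or a joint stands for the part that bears it (a point fixed in the world has none). Each returns a list of dicts, best first, with "score" (0 to 1); they miss things now and then, are a little off and sometimes report something else, mostly with a low value. They report only what shows in the picture. A call takes as long as a camera call. They do not tell look-alikes from the thing itself.
- spot_in(camera, target): "rect" ([centre column, centre row, width, height] in pixels, round what is visible of it).
The state is a dict: "time": time; "q": joint angles; "joint_vel": joint speeds; "joint_torque": joint torques, N m; "tool_pos": TCP position; "tcp_rot": TCP orientation; "wrist_force": force on the tool from outside, world axes, zero at the start; "torque": the same for the moment, N m; "width": opening from 0.0 (shut) to 1.0 (fully open); "grip_force": force on a finger pad.
Only numpy, scipy, OpenCV 4.12 (cv2) and the standard library are available. Lean on these libraries where they do the work, as an engineer would, in place of code of your own. Each camera call takes 0.05 s, during which the arm holds its last target. There are 200 camera calls.

### The job

The parts of an accessory drive stand stacked on the wooden block: castle nut on top, then spacer sleeve, ball bearing and gear. Working from the top down, set the nut in the round magnetic dish, the spacer upright on the granite plate, the bearing flat in the white paper-lined tray and the gear flat in the wire washing basket, each right in the middle of its place. Set every part down gently rather than dropping it, and leave the jar and the spanner on the bench where they are.

Things in the scene. Friction and masses are not known exactly. Their poses are not given: they have to be found in the camera images.
- nut_mid (a point): centre of the dark steel castle nut, at the top of the stack. Hexagon 30 mm across flats (35 mm across corners), 22 mm high in all: plain hexagon for the lower 16 mm, above it a slotted round crown 28 mm across; 80 g. This point is on its axis, half-way up (11 mm above its underside). z up along the axis; the y axis is square to one pair of flats (the other pairs are at 60 degrees).
- spacer_mid (a point): centre of the steel spacer sleeve, second from the top: a plain tube 40 mm in outside diameter, 26 mm bore, 30 mm high, 170 g. This point is on its axis, half-way up (15 mm above its underside). z up along the axis.
- bearing_mid (a point): centre of the ball bearing, third from the top: bright outer and inner rings with a dark shield between them; 52 mm outside diameter, 25 mm bore, 21 mm high, 180 g. This point is on its axis, half-way up (10.5 mm above its underside). z up along the axis.
- gear_mid (a point): centre of the spur gear, at the bottom of the stack: steel, 32 teeth, 68 mm over the teeth, 25 mm bore, 25 mm high, 450 g. This point is on its axis, half-way up (12.5 mm above its underside). z up along the axis. It lies flat near the middle of the fixed wooden block (120 x 120 mm, 38 mm high), and each part of the stack rests flat and loose on the one below, within about 2 mm of centre; no shaft goes through them.
- dish_floor (a point): middle of the inner floor of the round magnetic parts dish, the place of the nut: bright steel, 150 mm across the rim, flat floor about 110 mm across lying 11 mm above the bench, flared wall, rim 34 mm above the bench. It is held to the bench. z up.
- plate_top (a point): middle of the top face of the granite surface plate, the place of the spacer: a grey square block 150 x 150 mm, its top 50 mm above the bench, fixed. z up, x and y along its edges.
- tray_floor (a point): middle of the inner floor of the shallow white plastic tray lined with brown paper, the place of the bearing: 145 x 145 mm outside (a lip makes it about 155), 137 mm inside, floor 4 mm above the bench, rim 22 mm above the bench, fixed. z up, x and y along its walls.
- basket_floor (a point): middle of the inner floor of the steel wire washing basket, the place of the gear: 145 x 145 mm outside, 137 mm inside, floor 5 mm above the bench, rim 34 mm above the bench, fixed. z up, x and y along its walls.
- jar: bystander: a white screw-top jar, 60 mm in diameter, 65 mm high, standing loose on the bench beyond the work; origin at the centre of its underside. Not to be moved.
- spanner: bystander: a loose steel spanner about 160 mm long lying on the bench beyond the work; origin in its middle, at bench level, x along its length. Not to be moved.
Not all that is in view belongs to the job. What is shaped like the part that bears gear_mid but blue is not meant. Leave any green or red look-alike of the part that bears bearing_mid alone.

How it is judged:
By the outcome, as a careful person would: the job done as asked, in the order asked, and still so for the second after the job is handed in, with the robot touching nothing.
It also fails if it takes over 122 s, if anything falls off the work surface, if the arm or the gripper's body presses on something with over 40 N, if the wrist force passes 120 N, or if a joint passes its speed limit or range.

## Working session

There is one attempt and no reset: what is moved stays moved. The work goes in short steps, Python scripts to look and compute and a tool call to move; the robot and the scene stay as the last step left them, time stands still between calls to the robot, and variables do not carry over. Pictures are saved under pics/ and viewed, at most 14 in all, crops included, and the job is handed in when it is done.

Besides the shell and the picture viewer there is one more tool, called after "Call:" as name(argument=value, ...) on one line, values as JSON. carry_out: Moves the arm, as the interface text tells. Its arguments: {"type":"object","properties":{"series":{"type":"string"},"jaw":{"type":"number"},"grip_force":{"type":"number"}},"required":["series"]}

```bash
mkdir -p pics
cat > h.py <<'E'
import numpy as np, cv2
from scipy.spatial.transform import Rotation as R
from workcell import bot, eyes, spot_in
def cam(n):
    s=bot.read_state(); im,d=eyes.read_camera(n); c=eyes.get_calibration(n)
    K=np.array(c["K"])
    if n=="wrist":
        T=np.array(c["T_tool_cam"]); W=np.eye(4); W[:3,:3]=R.from_rotvec(s["tcp_rot"]).as_matrix(); W[:3,3]=s["tool_pos"]; T=W@T
    else:
        T=np.eye(4); r=np.array(c["rotation"]); T[:3,:3]=r if r.shape==(3,3) else R.from_rotvec(r).as_matrix(); T[:3,3]=c["position"]
    return im,d,K,T
def cloud(d,K,T):
    v,u=np.mgrid[:d.shape[0],:d.shape[1]]
    P=np.stack([(u-K[0,2])/K[0,0]*d,(v-K[1,2])/K[1,1]*d,d],-1)@T[:3,:3].T+T[:3,3]
    P[d<=0]=np.nan
    return P
E
python3 - <<'E'
from h import *
np.set_printoptions(precision=3,suppress=True)
s=bot.read_state(); print({k:np.round(s[k],3) for k in s})
for n in ["scene","side"]:
    im,d,K,T=cam(n); cv2.imwrite(f"pics/{n}0.png",im); print(n,T,K[0,0]); P=cloud(d,K,T)
    np.savez(f"{n}0.npz",P=P,im=im,d=d)
    for t in ["nut_mid","spacer_mid","bearing_mid","gear_mid","dish_floor","plate_top","tray_floor","basket_floor","jar","spanner"]:
        for r in spot_in(n,t)[:4]:
            u,v=np.array(r["rect"][:2]).astype(int); 
            print(t,np.round(r["rect"]),round(r["score"],2),P[np.clip(v,0,383),np.clip(u,0,511)])
E
```

```text
{'time': np.float64(0.0), 'q': array([-1.178,  0.265,  1.605, -0.   ,  1.274, -0.037]), 'joint_vel': array([-0.001, -0.001, -0.002,  0.   , -0.001, -0.   ]), 'joint_torque': array([  0.001, -51.511, -36.731,   0.   ,   0.013,   0.   ]), 'tool_pos': array([ 0.281, -0.613,  0.244]), 'tcp_rot': array([-3.067, -0.669,  0.001]), 'wrist_force': array([ 0.053, -0.531,  0.173]), 'torque': array([ 0.026, -0.012,  0.034]), 'grip_force': np.float64(0.0), 'width': np.float64(0.997)}
scene [[ 0.057  0.631 -0.773  1.53 ]
 [ 0.998 -0.032  0.048 -0.066]
 [ 0.006 -0.775 -0.632  0.908]
 [ 0.     0.     0.     1.   ]] 438.06267627577466
nut_mid [321. 218.  27.  15.] 0.67 [0.625 0.206 0.063]
spacer_mid [321. 204.  13.  12.] 0.67 [0.613 0.203 0.106]
spacer_mid [175. 228.  65.  38.] 0.25 [ 0.58  -0.219  0.001]
bearing_mid [311. 264.  18.  19.] 0.84 [0.755 0.156 0.017]
bearing_mid [270. 230.  22.  20.] 0.65 [0.599 0.065 0.002]
bearing_mid [137. 192.  54.  47.] 0.39 [ 0.466 -0.338  0.056]
gear_mid [376. 241.  29.  25.] 0.9 [0.666 0.361 0.008]
gear_mid [321. 214.  24.  20.] 0.8 [0.621 0.205 0.075]
gear_mid [
[... 707 characters left out ...]
002]
bearing_mid [212. 215.  18.  22.] 0.62 [0.622 0.063 0.007]
bearing_mid [167. 237.  21.  15.] 0.57 [0.583 0.222 0.08 ]
gear_mid [166. 245.  29.  23.] 0.75 [0.579 0.228 0.06 ]
gear_mid [121. 229.  28.  26.] 0.69 [0.725 0.266 0.022]
gear_mid [ 96. 264.  31.  29.] 0.6 [ 0.689  0.358 -0.002]
dish_floor [156. 332.  79.  69.] 0.74 [0.444 0.357 0.008]
plate_top [369. 176.  74.  61.] 0.92 [ 0.415 -0.32   0.049]
tray_floor [281. 236.  84.  68.] 0.95 [ 0.45  -0.019  0.005]
tray_floor [166. 227.  17.  17.] 0.3 [0.583 0.218 0.111]
basket_floor [293. 170.  67.  52.] 0.72 [ 0.605 -0.23  -0.001]
jar [207. 156.  23.  32.] 0.85 [ 0.76  -0.04   0.062]
spanner [187. 186.  38.  27.] 0.84 [0.748 0.043 0.005]
```

View pics/scene0.png

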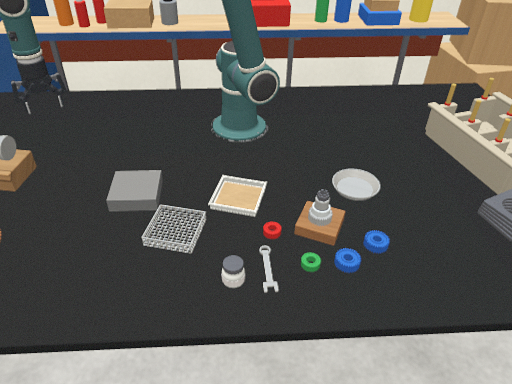

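View pics/side0.png

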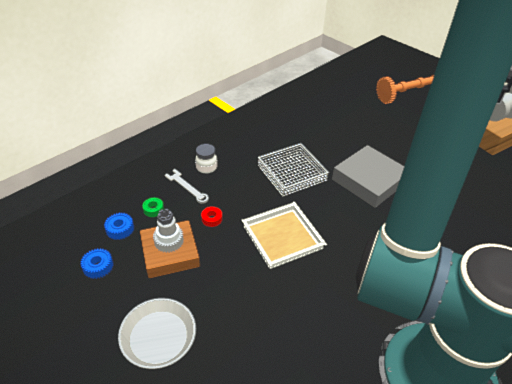

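Run:
```python
from h import *
np.set_printoptions(precision=4,suppress=True)
G={"dish":((.43,.36),.028,.040,.1),"plate":((.44,-.33),.044,.056,.12),"tray":((.45,-.02),.016,.028,.1),"basket":((.58,-.22),.028,.04,.1),"stacktop":((.6,.21),.12,.2,.05),"jar":((.8,-.04),.03,.08,.06),"block":((.6,.21),.033,.043,.1)}
for n in ["scene","side"]:
    P=np.load(f"{n}0.npz")["P"].reshape(-1,3)
    print(n,"bench z",np.nanmedian(P[(abs(P[:,0]-.6)<.3)&(abs(P[:,1])<.4)][:,2]))
    for k,(c,a,b,r) in G.items():
        Q=P[(P[:,2]>a)&(P[:,2]<b)&(np.hypot(P[:,0]-c[0],P[:,1]-c[1])<r)]
        if len(Q)<5: print(k,len(Q));continue
        lo,hi=np.percentile(Q,[2,98],axis=0)
        m=cv2.minAreaRect(Q[:,:2].astype(np.float32))
        A=np.c_[2*Q[:,:2],np.ones(len(Q))]; s=np.linalg.lstsq(A,(Q[:,:2]**2).sum(1),rcond=None)[0]
        print(k,len(Q),"mean",Q.mean(0),"lo",lo,"hi",hi,"rect",np.array(m[0]),np.array(m[1]),round(m[2],1),"circ",s[:2],np.sqrt(s[2]+s[0]**2+s[1]**2))
```

```text
scene bench z 0.0015905132421296653
dish 274 mean [0.4174 0.3656 0.0329] lo [0.3553 0.2864 0.0283] hi [0.5038 0.433  0.0375] rect [0.4294 0.3604] [0.1529 0.1536] 32.3 circ [0.4308 0.3593] 0.07293756237591202
plate 1474 mean [ 0.4337 -0.348   0.0516] lo [ 0.3545 -0.4206  0.0458] hi [ 0.5016 -0.2762  0.0551] rect [ 0.4249 -0.349 ] [0.1503 0.16  ] 89.6 circ [ 0.4313 -0.3479] 0.062432796910727416
tray 383 mean [ 0.4452 -0.0232  0.0222] lo [ 0.3632 -0.1089  0.0163] hi [0.5368 0.0624 0.0268] rect [ 0.4468 -0.0232] [0.1516 0.1605] 72.3 circ [ 0.4499 -0.0222] 0.08194175059055446
basket 274 mean [ 0.5875 -0.2212  0.0344] lo [ 0.5012 -0.2965  0.0283] hi [ 0.6731 -0.1302  0.0387] rect [ 0.5921 -0.2214] [0.1624 0.1533] 75.3 circ [ 0.5912 -0.2171] 0.08003232586239242
stacktop 108 mean [0.6013 0.207  0.1307] lo [0.5843 0.1927 0.1204] hi [0.6144 0.2223 0.1394] rect [0.6001 0.2077] [0.0318 0.0315] 8.5 circ [0.5995 0.2072] 0.01332591209034102
jar 475 mean [ 0.7908 -0.0516  0.0566] lo [ 0.7594 -0.0765  0.0325] hi [ 0.8093 -0.0253  0.069 ] rect [ 0.7843 -0.0511] [0.0541 0.0567] 39.7 circ [ 0.7854 -0.05
[... 793 characters left out ...]
5801 -0.2133  0.032 ] lo [ 0.5004 -0.2946  0.0283] hi [ 0.672  -0.1272  0.0357] rect [ 0.5925 -0.2197] [0.1616 0.1539] 74.6 circ [ 0.5903 -0.2146] 0.08001744193480076
stacktop 158 mean [0.5954 0.2108 0.1288] lo [0.5816 0.1959 0.1205] hi [0.6089 0.2246 0.1367] rect [0.5954 0.2104] [0.0304 0.0332] 24.6 circ [0.596  0.2102] 0.01283468251194088
jar 376 mean [ 0.773  -0.0439  0.0533] lo [ 0.7533 -0.0721  0.0306] hi [ 0.803  -0.0229  0.0663] rect [ 0.7788 -0.0487] [0.0551 0.0569] 3.3 circ [ 0.778  -0.0475] 0.021496373191446795
block 1380 mean [0.5838 0.2214 0.0366] lo [0.5262 0.1473 0.0335] hi [0.661  0.2819 0.0405] rect [0.5956 0.2133] [0.1198 0.1242] 63.8 circ [0.5969 0.2121] 0.05501751837819365
```

Run:
```python
from h import *
np.set_printoptions(precision=4,suppress=True)
c=eyes.get_calibration("wrist"); print(np.array(c["T_tool_cam"]),np.array(c["K"]))
for n in ["scene","side"]:
    P=np.load(f"{n}0.npz")["P"].reshape(-1,3)
    Q=P[(np.hypot(P[:,0]-.281,P[:,1]+.614)<.1)&(P[:,2]>.15)&(P[:,2]<.4)]
    if len(Q)<5: print(n,len(Q)); continue
    print(n,len(Q),np.sort(Q[:,2])[:15]); 
    L=Q[Q[:,2]<.245]; print(L[::max(1,len(L)//12)])
```

```text
[[-0.0001 -0.9613 -0.2756  0.0714]
 [ 1.     -0.0001 -0.     -0.0001]
 [-0.     -0.2756  0.9613 -0.1298]
 [ 0.      0.      0.      1.    ]] [[316.7496   0.     259.5463]
 [  0.     316.7496 190.7958]
 [  0.       0.       1.    ]]
scene 1317 [0.2441 0.2471 0.2472 0.248  0.2491 0.2501 0.2504 0.2508 0.2524 0.2529
 0.2534 0.2537 0.2545 0.2546 0.2551]
[[ 0.3036 -0.6554  0.2441]]
side 194 [0.2433 0.2434 0.2443 0.2445 0.2457 0.2467 0.2484 0.2497 0.2507 0.2517
 0.252  0.2525 0.2527 0.2532 0.254 ]
[[ 0.2584 -0.5683  0.2443]
 [ 0.2572 -0.5719  0.2433]
 [ 0.255  -0.5716  0.2445]
 [ 0.2521 -0.5773  0.2434]]
```

Call:
carry_out(series="0.02 0.04 0.03 8; 0.02 0.058 0.03 8; 0.022 0.058 0.02 8; 0.022 0.058 0 8; 0.022 0.058 0 8; 0.022 0.058 0 8; 0.022 0.058 0 8; 0.022 0.058 0 8; 0.022 0.058 0 8; 0.022 0.058 0 8; 0.022 0.058 0 0; 0.022 0.058 0 0; 0.022 0.058 0 0; 0.02 0.04 0 0; 0.01 0.035 0 0; 0 0 0 0; 0 0 0 0", jaw=1, grip_force=40)

```text
time: 3.22
tool_pos: [0.5904, 0.1897, 0.3217]
tcp_rot: [1.92, 2.486, -0.001]
wrist_force: [-1.2, 1.1, -0.5]
width: 0.999
grip_force: 0.0
```

Run:
```python
from h import *
np.set_printoptions(precision=4,suppress=True)
im,d,K,T=cam("wrist"); P=cloud(d,K,T); np.savez("w1.npz",P=P,im=im,d=d,T=T,K=K)
for t in ["nut_mid","spacer_mid","bearing_mid","gear_mid"]:
    for r in spot_in("wrist",t)[:3]: print(t,np.round(r["rect"]),round(r["score"],2))
for k,a,b,rr in [("nut",.126,.142,.03),("spacer",.108,.118,.03),("bearing",.078,.088,.04),("gear",.056,.066,.05),("block",.033,.043,.1)]:
    Q=P[(P[...,2]>a)&(P[...,2]<b)&(np.hypot(P[...,0]-.598,P[...,1]-.209)<rr)]
    m=cv2.minAreaRect(Q[:,:2].astype(np.float32)); c=cv2.minEnclosingCircle(Q[:,:2].astype(np.float32))
    print(k,len(Q),np.median(Q[:,2]),"rect",m,"circ",c)
p=T[:3,:3].T@(np.array([.598,.209,.13])-T[:3,3]); u,v=(K@p/p[2])[:2]; print(u,v)
u,v=int(u),int(v); s=60
C=im[max(0,v-s):v+s,max(0,u-s):u+s]; C=cv2.resize(C,None,fx=5,fy=5,interpolation=cv2.INTER_CUBIC); cv2.imwrite("pics/w1c.png",C[:600])
cv2.imwrite("pics/w1.png",im)
```

```text
nut_mid [269. 153.  33.  37.] 0.69
spacer_mid [269. 149.  38.  38.] 0.59
bearing_mid [270. 141.  43.  32.] 0.95
bearing_mid [358. 198.  38.  36.] 0.66
bearing_mid [254. 232.  36.  35.] 0.58
gear_mid [361.  42.  57.  62.] 0.86
gear_mid [271. 144.  54.  52.] 0.67
nut 484 0.13243211259809184 rect ((0.5986360907554626, 0.20997415482997894), (0.03331416845321655, 0.030231483280658722), 6.623868465423584) circ ((0.5990970730781555, 0.21002672612667084), 0.017240755259990692)
spacer 329 0.1147764429078541 rect ((0.5979562997817993, 0.21065059304237366), (0.03874586522579193, 0.03883429989218712), 14.604819297790527) circ ((0.5976543426513672, 0.21031709015369415), 0.02013629861176014)
bearing 457 0.0847717175056239 rect ((0.5978879332542419, 0.21160773932933807), (0.05125723406672478, 0.04914970323443413), 21.69706153869629) circ ((0.5982909798622131, 0.21006515622138977), 0.02629619650542736)
gear 615 0.06370781191693231 rect ((0.6001256704330444, 0.21037690341472626), (0.06655576825141907, 0.06736139953136444), 62.244659423828125) circ ((0.6003317832946777, 0.21037693321704865), 0.034104492515325546)
block 6319 0.03899796078720924 rect ((0.5972003936767578, 0.21394187211990356), (0.12001729756593704, 0.12039665132761002), 63.77333450317383) circ ((0.5972546935081482, 0.21385352313518524), 0.08298657834529877)
270.1611363570369 154.2302506524128
```

View pics/w1c.png

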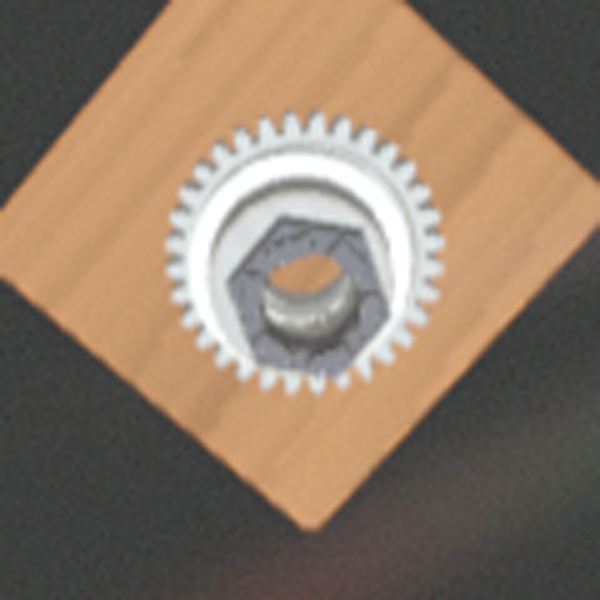

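Run:
```python
from h import *
np.set_printoptions(precision=4,suppress=True)
z=np.load("w1.npz"); K,T,P=z["K"],z["T"],z["P"]
c=np.array([[285,215],[362,231],[388,300],[336,373],[256,360],[230,286]])/5-.4+[210,94]
r=np.c_[(c[:,0]-K[0,2])/K[0,0],(c[:,1]-K[1,2])/K[1,1],np.ones(6)]@T[:3,:3].T
W=T[:3,3]+r*((.130-T[2,3])/r[:,2:])
m=W.mean(0); print(m); e=W-m; a=np.degrees(np.arctan2(e[:,1],e[:,0])); print(a%60,np.hypot(e[:,0],e[:,1]))
Q=P[(P[...,2]>.121)&(P[...,2]<.142)&(np.hypot(P[...,0]-.598,P[...,1]-.21)<.03)][:,:2]
for t in range(0,60,4):
    n=[np.cos(np.radians(t+60*k)) for k in range(3)],[np.sin(np.radians(t+60*k)) for k in range(3)]
    p=Q@np.array(n); print(t,np.sum(np.percentile(p,99,axis=0)-np.percentile(p,1,axis=0))/3,end=" | ")
s=bot.read_state(); M=R.from_rotvec(s["tcp_rot"]).as_matrix(); print("\nyaxis az",np.degrees(np.arctan2(M[1,1],M[0,1])),s["tool_pos"],s["q"])
```

```text
[0.5989 0.211  0.13  ]
[ 2.1325  5.6723 10.8102  3.822   5.8218  8.2962] [0.0169 0.0167 0.0161 0.0172 0.0174 0.0163]
0 0.031127942198168765 | 4 0.031195251404436602 | 8 0.031244424888973277 | 12 0.031092710298564908 | 16 0.03079645216663864 | 20 0.03034866292532647 | 24 0.030012025226783017 | 28 0.029677324759609842 | 32 0.029481855456715167 | 36 0.02933790564124622 | 40 0.029546770795171942 | 44 0.029943813532355906 | 48 0.03042750995662649 | 52 0.030694681561253486 | 56 0.030943436311738525 | 
yaxis az 14.548018712544998 [0.5906 0.1891 0.3222] [ 0.2697  0.1232  1.6299 -0.0001  1.3882  0.0158]
```

Call:
carry_out(series="0.004 0.01 -0.02 10.7; 0.0042 0.0114 -0.04 10.7; 0 0 -0.05 0; 0 0 -0.045 0; 0 0 -0.02 0; 0 0 -0.01 0; 0 0 -0.0075 0; 0 0 0 0; 0 0 0 0; 0 0 0 0", jaw=0.18)

```text
time: 4.72
tool_pos: [0.5995, 0.2117, 0.1305]
tcp_rot: [1.425, 2.798, 0.002]
wrist_force: [0.1, -1.2, -0.0]
width: 0.589
grip_force: 0.0
```

Call:
carry_out(series="-0.0005 -0.001 -0.001 0; 0 0 0 0; 0 0 0 0; 0 0 0 0; 0 0 0 0; 0 0 0 0", jaw=-1, grip_force=40)

```text
time: 5.48
tool_pos: [0.5987, 0.2106, 0.129]
tcp_rot: [1.425, 2.799, 0.001]
wrist_force: [-0.5, -1.2, 6.2]
width: 0.341
grip_force: 40.3
```

Call:
carry_out(series="0 0 0.005 0; 0 0 0.02 0; 0 0 0.04 0; -0.02 0.018 0.015 0; -0.04 0.0355 0 0; -0.042 0.037 0 0; -0.04 0.0355 0 0; -0.0195 0.017 0 0; -0.0072 0.0069 -0.02 0; 0 0 -0.04 0; 0 0 -0.04 0; 0 0 -0.03 0; 0 0 -0.015 0; 0 0 0 0; 0 0 0 0")

```text
time: 7.35
tool_pos: [0.4306, 0.3609, 0.0645]
tcp_rot: [1.426, 2.799, 0.003]
wrist_force: [0.6, -0.2, -1.3]
width: 0.336
grip_force: 39.6
```

Call:
carry_out(series="-0.0004 -0.0003 -0.015 0; 0 0 -0.01 0; 0 0 -0.006 0; 0 0 -0.003 0; 0 0 -0.002 0; 0 0 -0.001 0; 0 0 0 0; 0 0 0 0")

```text
time: 8.35
tool_pos: [0.4294, 0.3602, 0.0267]
tcp_rot: [1.426, 2.799, 0.001]
wrist_force: [0.2, -1.0, -0.7]
width: 0.337
grip_force: 39.6
```

Call:
carry_out(series="0 0 -0.0005 0; 0 0 -0.0005 0; 0 0 -0.0005 0; 0 0 0 0")

```text
time: 8.85
tool_pos: [0.4294, 0.3602, 0.026]
tcp_rot: [1.426, 2.799, 0.0]
wrist_force: [-3.6, -1.8, 7.5]
width: 0.338
grip_force: 40.6
```

Call:
carry_out(series="0 0 0 0; 0 0 0 0; 0 0 0 0; 0 0 0.01 0; 0 0 0.03 0; 0 0 0.05 0; 0 0 0.06 0; 0.02 -0.02 0.0625 0; 0.04 -0.035 0.0625 0; 0.042 -0.037 0 0; 0.03 -0.03 0 0; 0.02 -0.02 0 0; 0.008 -0.0095 0 0; 0 0 0 0; 0 0 0 0", jaw=0.18)

```text
time: 10.72
tool_pos: [0.5772, 0.2195, 0.2795]
tcp_rot: [-1.424, -2.8, -0.0]
wrist_force: [-0.3, 0.6, -0.2]
width: 0.587
grip_force: 0.0
```

```bash
cat > top.py <<'E'
from h import *
import sys
np.set_printoptions(precision=4,suppress=True)
def top(zt,ro,c=(.598,.21),tag="w"):
    im,d,K,T=cam("wrist"); P=cloud(d,K,T); 
    Q=P[(abs(P[...,2]-zt)<.004)&(np.hypot(P[...,0]-c[0],P[...,1]-c[1])<ro+.012)]
    print("n",len(Q),"z",np.median(Q[:,2]),"circ",cv2.minEnclosingCircle(Q[:,:2].astype(np.float32)),"rect",cv2.minAreaRect(Q[:,:2].astype(np.float32)),"mean",Q.mean(0))
    p=T[:3,:3].T@(np.array([c[0],c[1],zt])-T[:3,3]); u,v=(K@p/p[2])[:2].astype(int)
    cv2.imwrite(f"pics/{tag}.png",cv2.resize(im[max(0,v-60):v+60,max(0,u-60):u+60],None,fx=4,fy=4))
    s=bot.read_state(); print(s["tool_pos"],s["q"])
if __name__=="__main__": top(float(sys.argv[1]),float(sys.argv[2]),tag=sys.argv[3])
E
python3 top.py .114 .02 w2
python3 - <<'E'
from h import *
im,d,K,T=cam("side"); P=cloud(d,K,T)
print("spot",spot_in("side","nut_mid")[:2])
Q=P[(P[...,2]>.02)&(P[...,2]<.045)&(np.hypot(P[...,0]-.43,P[...,1]-.36)<.04)]; print(len(Q),Q.mean(0),Q.max(0),cv2.minAreaRect(Q[:,:2].astype(np.float32)))
a=cv2.resize(im[290:370,110:210],None,fx=4,fy=4); b=cv2.imread("pics/w2.png"); h=max(len(a),len(b))
cv2.imwrite("pics/c2.png",np.hstack([cv2.copyMakeBorder(x,0,h-len(x),0,0,0) for x in(a,b)])[:600,:800])
E
```

```text
n 793 z 0.11487752397736661 circ ((0.5974492430686951, 0.2102135568857193), 0.020188739523291588) rect ((0.5970920920372009, 0.21020200848579407), (0.03902585059404373, 0.03954514116048813), 37.0089225769043) mean [0.5969 0.2107 0.1147]
[0.5771 0.2196 0.2796] [ 0.3231  0.1371  1.6916  0.0004  1.3132 -0.307 ]
spot [{'rect': [158.2, 333.9, 19.8, 21.6], 'score': 0.65}]
156 [0.42795823 0.36076113 0.0273636 ] [0.44481635 0.37555057 0.03529221] ((0.42862072587013245, 0.36010241508483887), (0.030030468478798866, 0.03035281039774418), 15.5028715133667)
```

View pics/c2.png

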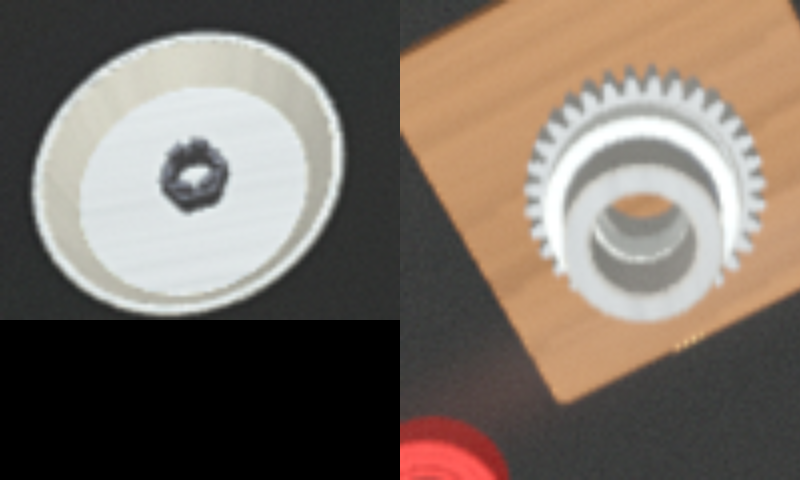

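Call:
carry_out(series="0.01 -0.0045 -0.03 0; 0.0102 -0.0045 -0.055 0; 0 0 -0.05 0; 0 0 -0.025 0; 0 0 -0.012 0; 0 0 -0.007 0; 0 0 0 0; 0 0 0 0", jaw=0.41)

```text
time: 11.88
tool_pos: [0.5992, 0.2101, 0.102]
tcp_rot: [1.425, 2.798, 0.003]
wrist_force: [-0.1, -0.2, -0.4]
width: 0.703
grip_force: 0.0
```

Call:
carry_out(series="-0.002 0.0004 -0.002 0; 0 0 0 0; 0 0 0 0")

```text
time: 12.25
tool_pos: [0.5962, 0.2101, 0.0986]
tcp_rot: [1.426, 2.799, 0.0]
wrist_force: [0.3, 0.4, 0.4]
width: 0.704
grip_force: 0.0
```

Call:
carry_out(series="0 0 0 0; 0 0 0 0; 0 0 0 0; 0 0 0 0; 0 0 0 0", jaw=-1, grip_force=50)

```text
time: 12.88
tool_pos: [0.5964, 0.2102, 0.0988]
tcp_rot: [1.425, 2.799, 0.001]
wrist_force: [-0.2, -0.7, 3.2]
width: 0.446
grip_force: 50.7
```

Call:
carry_out(series="0 0 0.005 0; 0 0 0.02 0; 0 0 0.04 0; -0.006 -0.02 0.025 0; -0.012 -0.038 0.01 0; -0.0156 -0.0508 0 0; -0.0156 -0.0508 0 0; -0.0156 -0.0508 0 0; -0.0156 -0.0508 0 0; -0.0156 -0.0508 0 0; -0.0156 -0.0508 0 0; -0.0156 -0.0508 0 0; -0.0156 -0.0508 0 0; -0.014 -0.047 0 0; -0.0095 -0.031 -0.01 0; -0.0051 -0.0156 -0.03 0; 0 0 -0.035 0; 0 0 -0.02 0; 0 0 0 0; 0 0 0 0")

```text
time: 15.38
tool_pos: [0.4255, -0.3485, 0.105]
tcp_rot: [1.424, 2.798, -0.001]
wrist_force: [0.2, -0.1, -1.2]
width: 0.458
grip_force: 50.6
```

Call:
carry_out(series="-0.0005 0.0005 -0.016 0; 0 0 -0.01 0; 0 0 -0.006 0; 0 0 -0.003 0; 0 0 -0.002 0; 0 0 -0.001 0; 0 0 0 0; 0 0 0 0")

```text
time: 16.38
tool_pos: [0.4244, -0.3475, 0.0657]
tcp_rot: [1.426, 2.799, -0.0]
wrist_force: [-0.2, 0.1, -0.8]
width: 0.453
grip_force: 50.6
```

Call:
carry_out(series="0 0 -0.0005 0; 0 0 -0.0005 0; 0 0 -0.0003 0; 0 0 0 0")

```text
time: 16.88
tool_pos: [0.4244, -0.3475, 0.0648]
tcp_rot: [1.425, 2.799, -0.0]
wrist_force: [-1.8, 2.4, 5.9]
width: 0.456
grip_force: 51.2
```

Call:
carry_out(series="0 0 0 0; 0 0 0 0; 0 0 0 0; 0 0 0.012 0; 0 0 0.03 0; 0 0 0.05 0; 0.008 0.03 0.05 0; 0.0135 0.05 0.043 0; 0.0155 0.056 0 0; 0.0155 0.056 0 0; 0.0155 0.056 0 0; 0.0155 0.056 0 0; 0.0155 0.056 0 0; 0.0155 0.056 0 0; 0.0155 0.056 0 0; 0.012 0.046 0 0; 0.008 0.032 0 0; 0.003 0.0155 0 0; 0 0 0 0; 0 0 0 0", jaw=0.41)

```text
time: 19.38
tool_pos: [0.5761, 0.2133, 0.2462]
tcp_rot: [1.427, 2.799, -0.001]
wrist_force: [-0.1, 0.3, -0.6]
width: 0.705
grip_force: 0.0
```

```bash
python3 top.py .084 .026 w3
python3 - <<'E'
from h import *
ims=[]
for n in ["scene","side"]:
    im,d,K,T=cam(n); P=cloud(d,K,T)
    Q=P[(P[...,2]>.07)&(P[...,2]<.095)&(np.hypot(P[...,0]-.425,P[...,1]+.348)<.08)]; print(n,len(Q),Q.mean(0),Q.max(0),cv2.minAreaRect(Q[:,:2].astype(np.float32)))
    x,y=(90,150) if n=="scene" else (320,130)
    ims.append(cv2.resize(im[y:y+80,x:x+90],None,fx=4,fy=4))
cv2.imwrite("pics/c3.png",np.hstack(ims))
E
```

```text
n 1759 z 0.08452163866504675 circ ((0.5982255935668945, 0.21002377569675446), 0.026362458243966103) rect ((0.5979647636413574, 0.20997247099876404), (0.05096772313117981, 0.051736269146203995), 38.62005615234375) mean [0.5976 0.2108 0.0844]
[0.5761 0.2132 0.2462] [ 0.3141  0.1499  1.7386 -0.0005  1.2535 -0.3133]
scene 110 [ 0.42816078 -0.34781045  0.07786675] [ 0.44880597 -0.3290056   0.08524725] ((0.4264778196811676, -0.3494599759578705), (0.04330402612686157, 0.03912138193845749), 46.121463775634766)
side 110 [ 0.4236328  -0.34537596  0.07594017] [ 0.44296872 -0.32640956  0.08130756] ((0.42382898926734924, -0.3466184735298157), (0.03845582529902458, 0.04062682390213013), 2.3602986335754395)
```

View pics/c3.png

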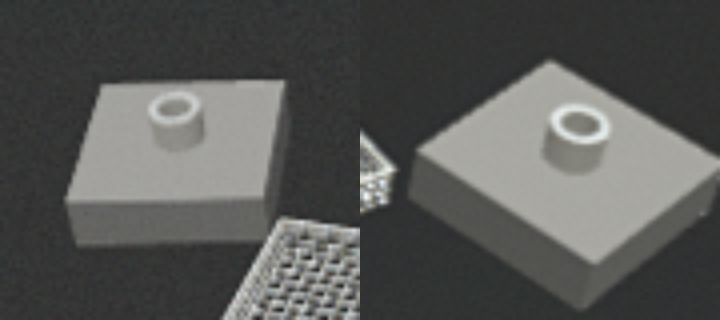

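Call:
carry_out(series="0.01 -0.0015 -0.03 0; 0.0119 -0.0015 -0.055 0; 0 0 -0.04 0; 0 0 -0.025 0; 0 0 -0.012 0; 0 0 -0.0065 0; 0 0 0 0; 0 0 0 0; 0 0 0 0", jaw=0.65)

```text
time: 20.65
tool_pos: [0.5989, 0.2118, 0.0788]
tcp_rot: [1.425, 2.798, 0.002]
wrist_force: [1.0, -0.7, 0.7]
width: 0.826
grip_force: 0.0
```

Call:
carry_out(series="-0.0008 -0.0011 -0.003 0; 0 0 0 0; 0 0 0 0")

```text
time: 21.02
tool_pos: [0.5972, 0.2104, 0.0745]
tcp_rot: [-1.425, -2.799, 0.0]
wrist_force: [0.8, 0.8, 0.9]
width: 0.827
grip_force: 0.0
```

Call:
carry_out(series="0 0 0 0; 0 0 0 0; 0 0 0 0; 0 0 0 0; 0 0 0 0", jaw=-1, grip_force=50)

```text
time: 21.65
tool_pos: [0.5978, 0.2106, 0.0751]
tcp_rot: [1.425, 2.799, 0.001]
wrist_force: [0.1, -0.7, 3.6]
width: 0.591
grip_force: 52.5
```

Call:
carry_out(series="0 0 0.005 0; 0 0 0.02 0; 0 0 0.03 0; -0.012 -0.018 0.025 0; -0.024 -0.0375 0.005 0; -0.03 -0.0475 0 0; -0.03 -0.0475 0 0; -0.028 -0.044 0 0; -0.0165 -0.026 -0.01 0; -0.0093 -0.0131 -0.03 0; 0 0 -0.035 0; 0 0 -0.02 0; 0 0 0 0; 0 0 0 0; 0 0 0 0")

```text
time: 23.52
tool_pos: [0.4489, -0.0232, 0.0661]
tcp_rot: [1.424, 2.797, 0.002]
wrist_force: [0.5, -0.2, -1.8]
width: 0.593
grip_force: 52.5
```

Call:
carry_out(series="-0.0005 0.0003 -0.018 0; 0 0 -0.014 0; 0 0 -0.008 0; 0 0 -0.004 0; 0 0 -0.003 0; 0 0 -0.001 0; 0 0 0 0; 0 0 0 0")

```text
time: 24.52
tool_pos: [0.4473, -0.0229, 0.0168]
tcp_rot: [1.425, 2.799, 0.0]
wrist_force: [0.2, -0.5, -1.2]
width: 0.588
grip_force: 52.5
```

Call:
carry_out(series="0 0 -0.0005 0; 0 0 -0.0005 0; 0 0 -0.0003 0; 0 0 0 0")

```text
time: 25.02
tool_pos: [0.4473, -0.0229, 0.016]
tcp_rot: [-1.426, -2.799, 0.0]
wrist_force: [-2.6, 1.1, 6.5]
width: 0.592
grip_force: 53.3
```

Call:
carry_out(series="0 0 0 0; 0 0 0 0; 0 0 0 0; 0 0 0.012 0; 0 0 0.03 0; 0 0 0.05 0; 0.012 0.022 0.055 0; 0.022 0.04 0.05 0; 0.027 0.05 0.027 0; 0.027 0.05 0 0; 0.021 0.038 0 0; 0.014 0.025 0 0; 0.006 0.011 0 0; 0 0 0 0; 0 0 0 0", jaw=0.65)

```text
time: 26.9
tool_pos: [0.5737, 0.2087, 0.2353]
tcp_rot: [-1.427, -2.799, 0.001]
wrist_force: [0.7, -0.3, -0.4]
width: 0.824
grip_force: 0.0
```

```bash
python3 top.py .063 .034 w4
python3 - <<'E'
from h import *
ims=[]
for n in ["scene","side"]:
    im,d,K,T=cam(n); P=cloud(d,K,T)
    Q=P[(P[...,2]>.019)&(P[...,2]<.035)&(np.hypot(P[...,0]-.448,P[...,1]+.023)<.05)]; print(n,len(Q),Q.mean(0),Q.max(0),cv2.minAreaRect(Q[:,:2].astype(np.float32)))
    x,y=(195,155) if n=="scene" else (235,195)
    ims.append(cv2.resize(im[y:y+80,x:x+95],None,fx=4,fy=4))
cv2.imwrite("pics/c4.png",np.hstack(ims))
E
```

```text
n 2861 z 0.06276997876623747 circ ((0.6001521944999695, 0.20982573926448822), 0.03438715264201164) rect ((0.6000367403030396, 0.21026581525802612), (0.06702838093042374, 0.06753375381231308), 26.292821884155273) mean [0.5996 0.2109 0.0626]
[0.5737 0.2086 0.2354] [ 0.3081  0.1498  1.7589 -0.0003  1.2334 -0.3196]
scene 138 [ 0.45097235 -0.02476257  0.02489519] [ 4.77657565e-01 -3.75516454e-04  3.04467356e-02] ((0.44971516728401184, -0.024787474423646927), (0.047935258597135544, 0.055761367082595825), 86.9085922241211)
side 235 [ 0.44737691 -0.02171151  0.02238848] [0.47441168 0.00326673 0.02736044] ((0.447876900434494, -0.022923991084098816), (0.049309395253658295, 0.05321839079260826), 44.071197509765625)
```

View pics/c4.png

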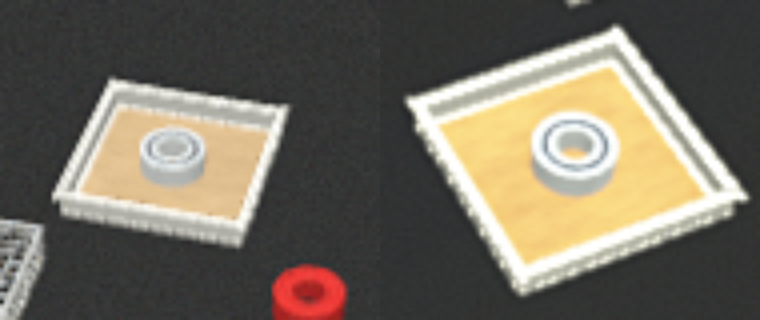

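View pics/w4.png

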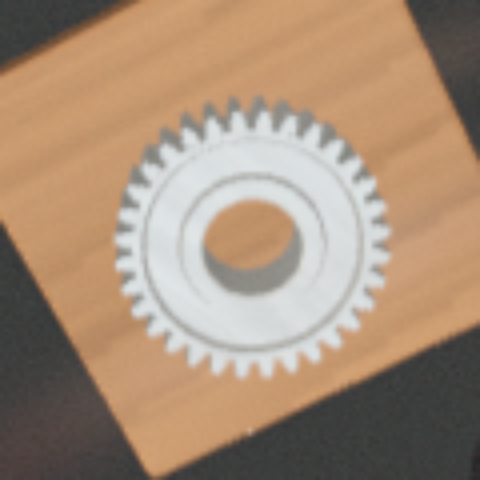

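Call:
carry_out(series="0.012 0.0006 -0.035 0; 0.0138 0.0004 -0.055 0; 0 0 -0.045 0; 0 0 -0.025 0; 0 0 -0.015 0; 0 0 -0.008 0; 0 0 0 0; 0 0 0 0; 0 0 0 0", jaw=1)

```text
time: 28.18
tool_pos: [0.6009, 0.211, 0.0536]
tcp_rot: [1.425, 2.798, 0.002]
wrist_force: [-0.1, -0.5, 0.1]
width: 1.0
grip_force: 0.0
```

Call:
carry_out(series="-0.0004 -0.0008 -0.005 0; 0 0 0 0; 0 0 0 0; 0 0 0 0")

```text
time: 28.68
tool_pos: [0.5996, 0.2099, 0.0473]
tcp_rot: [1.426, 2.8, -0.0]
wrist_force: [0.0, -0.4, -0.1]
width: 0.999
grip_force: 0.0
```

Call:
carry_out(series="0 0 0 0; 0 0 0 0; 0 0 0 0; 0 0 0 0; 0 0 0 0", jaw=-1, grip_force=70)

```text
time: 29.3
tool_pos: [0.6002, 0.2101, 0.0483]
tcp_rot: [1.425, 2.799, 0.001]
wrist_force: [-1.2, -0.2, 5.2]
width: 0.784
grip_force: 79.0
```

Call:
carry_out(series="0 0 0.005 0; 0 0 0.015 0; 0 0 0.03 0; 0 -0.015 0.03 0; -0.001 -0.035 0.005 0; -0.001 -0.052 0 0; -0.001 -0.055 0 0; -0.001 -0.055 0 0; -0.001 -0.055 0 0; -0.001 -0.055 0 0; -0.001 -0.05 0 0; -0.001 -0.035 0 0; 0 -0.017 0 0; 0 -0.0065 -0.015 0; 0 0 -0.03 0; 0 0 -0.02 0; 0 0 0 0; 0 0 0 0; 0 0 0 0")

```text
time: 31.68
tool_pos: [0.5929, -0.2208, 0.0688]
tcp_rot: [1.424, 2.797, 0.0]
wrist_force: [0.4, 0.6, -3.6]
width: 0.781
grip_force: 79.6
```

Call:
carry_out(series="-0.0005 0.0003 -0.018 0; 0 0 -0.015 0; 0 0 -0.009 0; 0 0 -0.005 0; 0 0 -0.0035 0; 0 0 -0.001 0; 0 0 0 0; 0 0 0 0")

```text
time: 32.67
tool_pos: [0.5915, -0.2204, 0.0162]
tcp_rot: [1.425, 2.799, 0.0]
wrist_force: [-0.1, -0.2, -4.3]
width: 0.785
grip_force: 79.6
```

Call:
carry_out(series="0 0 -0.0005 0; 0 0 -0.0005 0; 0 0 -0.0003 0; 0 0 0 0")

```text
time: 33.17
tool_pos: [0.5913, -0.2203, 0.0153]
tcp_rot: [1.425, 2.799, 0.0]
wrist_force: [-2.9, 0.4, 4.6]
width: 0.782
grip_force: 80.3
```

Call:
carry_out(series="0 0 0 0; 0 0 0 0; 0 0 0 0; 0 0 0 0; 0 0 0.01 0; 0 0 0.03 0; 0 0 0.05 0; -0.03 0.02 0.06 0; -0.04 0.03 0.05 0; -0.04 0.03 0.03 0; 0 0 0 0; 0 0 0 0; 0 0 0 0", jaw=1)

```text
time: 34.8
tool_pos: [0.4891, -0.1463, 0.2311]
tcp_rot: [-1.425, -2.798, 0.001]
wrist_force: [1.0, 0.4, -0.8]
width: 0.999
grip_force: 0.0
```

Run:
```python
from h import *
for n in ["scene","side"]:
    im,d,K,T=cam(n); P=cloud(d,K,T)
    Q=P[(P[...,2]>.02)&(P[...,2]<.04)&(np.hypot(P[...,0]-.592,P[...,1]+.2205)<.05)]; print(n,len(Q),Q.mean(0),cv2.minAreaRect(Q[:,:2].astype(np.float32)))
    cv2.imwrite(f"pics/end_{n}.png",im)
```

```text
scene 324 [ 0.59464996 -0.22092654  0.02923569] ((0.5924880504608154, -0.22097373008728027), (0.06753254681825638, 0.06723605841398239), 62.46883010864258)
side 313 [ 0.58969465 -0.21791166  0.02615386] ((0.5917351245880127, -0.21956603229045868), (0.06765686720609665, 0.06826777756214142), 33.096317291259766)
```

View pics/end_scene.png

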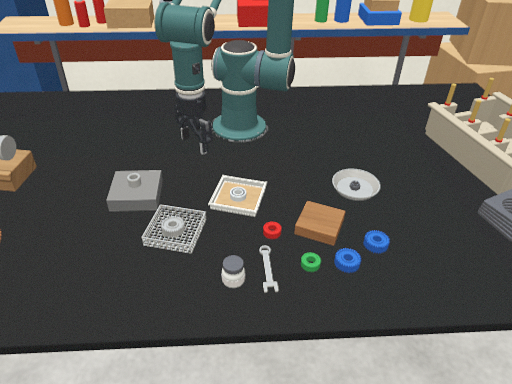

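View pics/end_side.png

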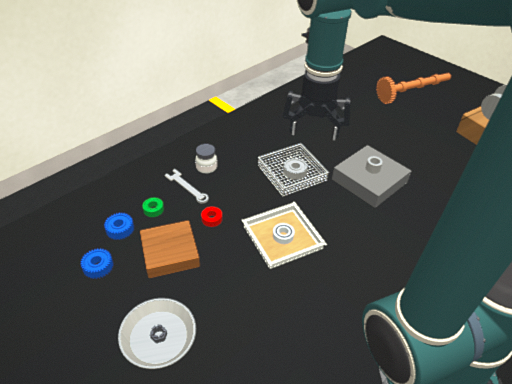

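Both views show all four parts centred: nut (355,185), spacer (134,180), bearing (238,193) and gear (173,226) in the scene picture. The jar, spanner and look-alikes have not moved, and the gripper is clear.

```bash
python3 -c "
from workcell import bot
print(bot.finish_job())"
```

```text
the job is handed in; nothing more can be done
None
```

The job is handed in at about 35 s of the 122 s: nut, spacer, bearing and gear were each set down gently, top to bottom, within about 2 mm of the middle of their places by the cameras, with the jar and spanner left where they were.

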